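# Snap the grease coupler onto the bearing's nipple and hold it pressed

### The arm

A 6-joint arm with a two-finger parallel gripper is mounted at the origin on the work surface; the furniture and walls round the work are solid. World frame = base frame: x ahead of the robot, y to its left, z up, the work surface at z = 0. Lengths are in m, angles in degrees, forces in N, time in s.
With the tool pointing down it reaches from about 0.4 to 0.825 m from the base axis. Payload 7 kg.
Tool frame: the origin (TCP) lies midway between the tips of the shut fingers; the grasp point (between the pads) lies 19 mm behind it; z points along the fingers, y is the line along which they close (so a half turn about z gives the same grasp; the last joint's range is limited). The gripper opens to 88 mm and grips with 3 to 60 N. Pads are 19 mm wide; open, the fingers measure 130 mm over their backs; the gripper's body (78 mm by 193 mm) begins 47 mm behind the grasp point.
Start: joints at [-56.889, 20.546, 0.682, 0, -70.136, -16.507], TCP at [0.193, -0.647, 0.227] pointing down, gripper open.
Joint ranges: [-176.03, 176.03], [-82.01, 121.73], [-58.28, 71.71], [-173.87, 95.51], [-174.79, -0.11], [-173.66, 173.66]. Speed limits (degrees/s): [136.94, 136.94, 172.46, 180, 180, 180].

### API

Orientations are given as a 3x3 rotation matrix whose columns are the frame's x, y, z axes.
In Python, from rig import robot gives the robot as it stands. Calls block until the motion is done:
- robot.goto(position, orientation): joint-space move of the TCP to a pose.
- robot.servo_line(position, ori=None, speed=0.15): straight line of the TCP; ori=None keeps the orientation; speed is the mean speed in m/s.
- robot.movej(angles): joint-space move.
- robot.move_gripper(opening): opening from 0.0 (shut) to 1.0 (fully open); the grip force is fixed at half the most; returns when the fingers have stopped.
- robot.dwell(seconds).
- robot.ik(position, orientation): joint angles nearest the present ones, or None.
- robot.grab_frame(name): name is "scene" or "top"; returns (picture, depth): 384x512x3 uint8, red, green, blue; 384x512 float32, m along the optical axis (not along the pixel's ray), 0 where there is no reading.
- robot.camera_info(name): a dict with "vfov" (degrees; the focal length in pixels is half the picture's height over the tangent of half this angle, whatever the lens; pixels are square), "cx", "cy" (the principal point, pixels), "view" (4x4, takes a point from world to camera coordinates). Camera axes: x right, y down, z forward; pixel columns grow to the right and rows downward; lengths in m; the calibration is good to about 2 mm. A picture is of the moment at which its call begins. camera_info takes no time and is no camera call.
A pose or a line that the arm cannot do raises robot.Unreachable and nothing moves.
- robot.job_done(): hands the job in; it is judged then, once.
Readings, each from a call of its own:
- robot.read_t(): time.
- robot.read_qpos(): joint angles.
- robot.read_qvel(): joint speeds.
- robot.read_effort(): joint torques, N m.
- robot.read_position(): TCP position.
- robot.read_tcp_rot(): TCP orientation.
- robot.read_force(): force on the tool from outside, world axes, zero at the start.
- robot.read_ft_torque(): the same for the moment, N m.
- robot.read_grip_width(): opening from 0.0 (shut) to 1.0 (fully open).
- robot.read_finger_force(): force on a finger pad.
Only numpy, scipy, OpenCV 4.12 (cv2) and the standard library are available. Lean on these libraries where they do the work, as an engineer would, in place of code of your own. Each camera call takes 0.05 s, during which the arm holds its last target. There are 200 camera calls.

### The job

Open the lid of the orange case all the way so that it rests open on its stop, and take the red and steel grease coupler out of it. Press the coupler squarely, in line with the leaning nipple, onto the brass grease nipple of the blue bearing until it snaps over the ball head, then keep pushing so that the spring seal inside the coupler is well pressed in (more than half of its travel). Finish while still gripping the coupler and holding it pushed against that spring; the lid stays open and the things lying around are not moved.

Things in the scene. Friction and masses are not known exactly. Their poses are not given: they have to be found in the camera images.
- case: orange plastic case fixed to the bench, 130 (x) x 170 (y) x 100 mm high without lid, walls and floor 5 mm, lid up to 113 mm; origin at the centre of its underside, x axis away from its front (tab side), z up. On its floor lies a black insert 26 mm thick (top at z = 31 mm) with one round pocket, 40 mm across and down to the case's floor, at the case's centre; the coupler stands in it, mouth down
- case_lid (a joint): angle of the case's lid (rad): 0 shut, 1.85 open on its stop. The hinge runs along the case's y axis at the far upper edge; opening lifts the front edge up and over away from the front. The lid weighs 0.25 kg, moves freely, falls shut when let go before the vertical (about 1.5) and falls to its stop beyond it
- lid_tab (a point): centre of the gripping half of the black tab that sticks forward 44 mm from the lid's front edge; the tab is 24 mm wide (along the case's y, the way to pinch it), 12 mm thick; this point is 26 mm from the lid's front edge and, shut, 106 mm above the bench. It turns with the lid: x points from the tab to the hinge, z up out of the lid when shut
- lid_hinge (a point): point on the hinge line, midway along it; 160 mm from lid_tab
- coupler_mid (a point): grease coupler, loose, 0.25 kg: steel sleeve 32 mm across with a red barrel 30 mm across behind it (red from 42 to 88 mm from the mouth) and a small brass stub to 102 mm. This point lies on its axis, 60 mm from the mouth, in the red barrel, where to grip it; its z axis points from the mouth to the rear (up as it stands in the case)
- coupler_mouth (a point): centre of the coupler's mouth plane, same axes. The mouth flares from 26 to 19 mm across; two spring jaws stand 13 mm inside; the ball head snaps past them at a push of about 3 to 7 N, after which the coupler draws itself on; it is snapped in when its centre is 18 mm or more inside the mouth. The seal is met when the ball's centre is 20.5 mm inside and stops at 29.5 mm
- seal (a joint): how far the spring seal inside the coupler is pressed in (m): 0 free, 0.009 at its stop; 0.8 N per mm (about 7 N fully in). Without a push it springs back to about 0
- bearing: blue pillow-block bearing on a dark steel plate 150 (x) x 90 (y) x 8 mm, fixed to the bench; steel shaft 25 mm across along its y axis, 130 mm long at 44 mm height; housing 68 mm across, 40 mm wide. Origin at the centre of the plate's underside, z up. The nipple stands out of the housing, leaning 0.38 rad from the vertical toward the bearing's -x
- nipple_head (a point): centre of the brass ball head of the grease nipple, 16 mm across; the stem below it is 10 mm across for 20 mm, then 15 mm across, down to the hexagon foot (about 22 mm across) 35 mm below this point. Its z axis is the nipple's axis, pointing out of the bearing: lay the coupler's z axis along it
- screw_jar: bystander: glass jar with a red lid, 66 mm across, 90 high; origin at the underside
- cleaner_bottle: bystander: white bottle with a blue cap, 75 mm across, 194 high, standing behind the case; origin at the underside
- white_box: bystander: white cardboard box, 87 x 151 x 46 mm, in front of the case; origin at the underside

How it is judged (in metres and radians):
On the way, in this order (a step that is already met when the one before it is completed fails the run):
1. the lid rests open on its stop (value of joint case_lid above 1.75 rad), for 0.2 s.
2. the coupler is lifted out of its pocket by the gripper (z of coupler_mouth in the frame of case above 0.06 m and contact force between the fingers and coupler above 1 N), for 0.1 s.
3. the coupler is snapped squarely over the nipple's ball head (z of nipple_head in the frame of coupler_mouth above 0.018 m and distance between nipple_head and coupler_mouth below 0.034 m and angle between the z axis of coupler_mouth and the z axis of nipple_head, either way round below 0.15 rad), for 0.1 s.
At the end, for the whole second after the job is handed in: for the last second: ball centre 18 mm or more inside the mouth, axes within 0.15 rad, seal pressed in over 4.5 of 9 mm, over 2 N on the nipple, coupler at rest in the gripper and clear of the case, lid open above 1.7 rad (all of step 3 and value of joint seal above 0.0045 m and contact force between coupler and bearing above 2 N and contact force between the fingers and coupler above 1 N and contact force between coupler and case below 0.5 N and linear speed of coupler below 0.02 m/s and value of joint case_lid above 1.7 rad); the arm keeps its last pose, push and grip.
It fails at once if a bystander (jar, bottle, white box) is moved more than 30 mm (distance of any of screw_jar, cleaner_bottle, white_box from where it was at the start of the episode above 0.03 m).
It also fails if it takes over 64 s, if anything falls off the work surface, if the arm or the gripper's body presses on something with over 40 N, if the wrist force passes 120 N, or if a joint passes its speed limit or range.

## Working session

There is one attempt and no reset: what is moved stays moved. The work goes in short steps, each a Python script; the robot and the scene stay as the last script left them, time stands still between calls to the robot, and variables do not carry over. Pictures are saved under pics/ and viewed, at most 10 in all, crops included, and the job is handed in when it is done.

```bash
mkdir -p pics; ls
python3 - <<'E'
from rig import robot
import cv2, numpy as np
for n in ("scene","top"):
    p,d=robot.grab_frame(n); i=robot.camera_info(n)
    print(n,i)
    cv2.imwrite(f"pics/{n}0.png",p[:,:,::-1]); np.save(f"{n}0.npy",d); np.save(f"{n}0p.npy",p)
E
```

```text
pics
scene {'vfov': 42.22645152529409, 'cx': 253.95179481244318, 'cy': 187.90040224640822, 'view': array([[-0.85855708, -0.51243046, -0.01716882,  0.44837599],
       [-0.34545164,  0.60288588, -0.71916046,  0.2824684 ],
       [ 0.37887057, -0.61150931, -0.69463189,  1.29644933],
       [ 0.        ,  0.        ,  0.        ,  1.        ]])}
top {'vfov': 42.007882114394484, 'cx': 260.9583907109818, 'cy': 195.9066897405589, 'view': array([[-0.25066636, -0.96804908, -0.00688204,  0.10381085],
       [-0.86748628,  0.22777072, -0.44225338,  0.54159646],
       [ 0.4296905 , -0.10488797, -0.89686375,  1.62739306],
       [ 0.        ,  0.        ,  0.        ,  1.        ]])}
```

View pics/scene0.png

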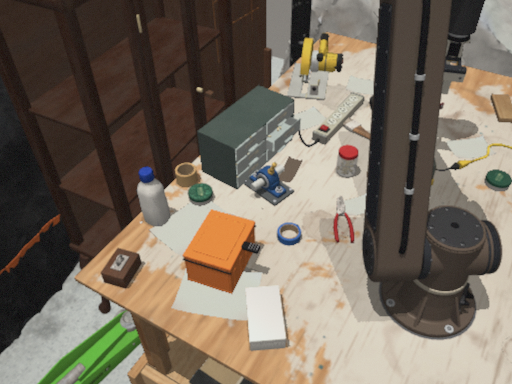

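View pics/top0.png

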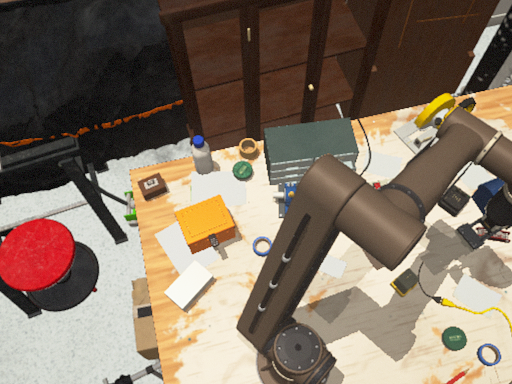

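Scene view: case at (222,250) with tab at (253,247), bearing at (267,182), jar (347,160), bottle (153,197), white box (266,316). In the top view, the case is at (205,223), tab at (214,240), and the bearing is partly hidden by the arm at (288,197). I'll enlarge both.

```bash
cat > h.py <<'E'
from rig import robot
import cv2, numpy as np
def K(n):
    i=robot.camera_info(n); f=192/np.tan(np.radians(i['vfov']/2)); return f,i['cx'],i['cy'],i['view']
def px2w(n,d,u,v,z=None):
    f,cx,cy,V=K(n); R,t=V[:3,:3],V[:3,3]
    ray=R.T@np.array([(u-cx)/f,(v-cy)/f,1]); c=-R.T@t
    if z is not None: return c+ray*(z-c[2])/ray[2]
    return c+ray*d[int(round(v)),int(round(u))]
def cloud(n,d):
    f,cx,cy,V=K(n); v,u=np.mgrid[:384,:512]
    P=np.stack([(u-cx)/f*d,(v-cy)/f*d,d],-1)
    return (P-V[:3,3])@V[:3,:3]
def proj(n,P):
    f,cx,cy,V=K(n); q=V[:3,:3]@np.asarray(P)+V[:3,3]; return np.array([f*q[0]/q[2]+cx,f*q[1]/q[2]+cy])
E
python3 - <<'E'
from h import *
s=np.load('scene0p.npy');t=np.load('top0p.npy')
r=lambda a:cv2.resize(a[:,:,::-1],None,fx=4,fy=4,interpolation=cv2.INTER_CUBIC)
A=r(s[155:295,175:308]);B=r(t[190:256,175:241]);C=r(t[172:232,262:328])
o=np.zeros((560,800,3),np.uint8);o[:,:532]=A;o[:264,534:798]=B;o[270:510,534:798]=C
cv2.imwrite('pics/crop1.png',o)
for n,im in(('scene',s),('top',t)):
    P=cloud(n,np.load(n+'0.npy'));h=cv2.cvtColor(im,cv2.COLOR_RGB2HSV)
    m=(h[...,0]>4)&(h[...,0]<19)&(h[...,1]>200)&(P[...,2]>.095)&(P[...,2]<.125)&(P[...,0]>.2)
    m=cv2.morphologyEx(m.astype(np.uint8),cv2.MORPH_OPEN,np.ones((3,3)))>0
    q=P[m];print(n,m.sum(),q.mean(0),cv2.minAreaRect(q[:,:2].astype(np.float32)*1000))
    for nm,(lo,hi) in dict(blue=((100,120,40),(125,255,255)),).items():
        m=(cv2.inRange(h,lo,hi)>0)&(P[...,2]>.01)&(P[...,2]<.12)&(P[...,0]>.3)
        v,u=np.nonzero(m);print(nm,m.sum(),u.min(),u.max(),v.min(),v.max(),P[m].mean(0))
E
```

```text
scene 0 [nan nan nan] ((0.0, 0.0), (0.0, 0.0), 0.0)
blue 394 250 300 166 243 [ 0.50014094 -0.09120402  0.03824546]
top 0 [nan nan nan] ((0.0, 0.0), (0.0, 0.0), 0.0)
blue 188 253 498 178 254 [ 0.48674308 -0.24651442  0.05831409]<stdin>:11: RuntimeWarning: Mean of empty slice.
  ret = um.true_divide(
```

View pics/crop1.png

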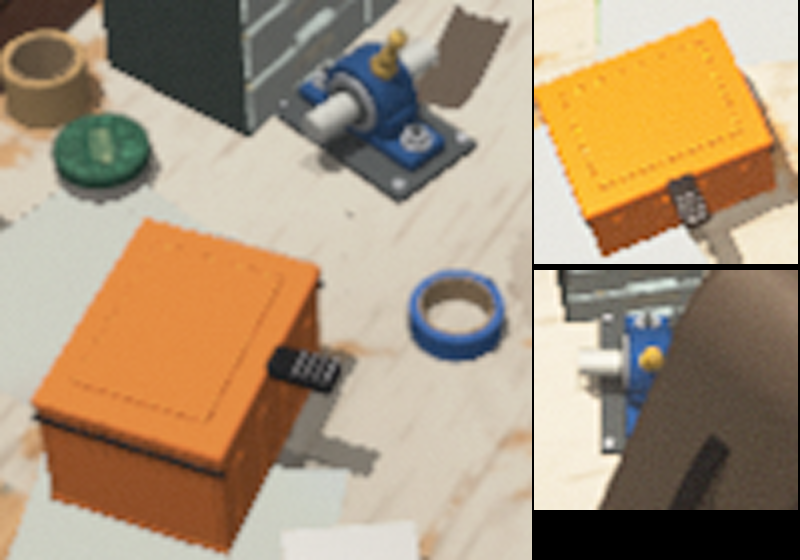

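The crop shows the lid's four corners, the tab, the plate's corners and the nipple head clearly (scene crop head (396,38), top crop head (652,358)). Next I'll compute positions.

Run:
```python
from h import *
np.set_printoptions(precision=4,suppress=True)
S=lambda X,Y:(175+X/4,155+Y/4)
T=lambda X,Y:(175+(X-534)/4,190+Y/4)
B=lambda X,Y:(262+(X-534)/4,172+(Y-270)/4)
for nm,f,n,pts in(('lidS',S,'scene',[(148,220),(320,265),(218,462),(38,403)]),('lidT',T,'top',[(714,20),(775,145),(590,218),(535,92)])):
    q=np.array([px2w(n,None,*f(*p),z=.113) for p in pts])[:,:2];print(nm,q.tolist(),q.mean(0),np.linalg.norm(np.diff(q,axis=0),axis=1))
print('tab',px2w('scene',None,*S(272,365),z=.112),px2w('scene',None,*S(338,375),z=.112), px2w('top',None,*T(684,180),z=.112),px2w('top',None,*T(693,225),z=.112))
print('plateS',*[px2w('scene',None,*S(*p),z=.008) for p in[(278,103),(400,198),(475,145)]])
print('plateT',*[px2w('top',None,*B(*p),z=.008) for p in[(601,310),(602,452)]])
ds=np.load('scene0.npy');dt=np.load('top0.npy')
print('lid depth',px2w('scene',ds,*S(180,340)),px2w('top',dt,*T(660,110)))
print('shaft z44 S',px2w('scene',None,*S(312,122),z=.044),px2w('scene',None,*S(432,50),z=.044))
# triangulate head
def ray(n,u,v):
    f,cx,cy,V=K(n);R,t=V[:3,:3],V[:3,3];r=R.T@np.array([(u-cx)/f,(v-cy)/f,1]);return -R.T@t,r/np.linalg.norm(r)
a=ray('scene',*S(396,38));b=ray('top',*B(652,358))
k=np.linalg.lstsq(np.c_[a[1],-b[1]],b[0]-a[0],rcond=None)[0]
p,q=a[0]+k[0]*a[1],b[0]+k[1]*b[1];print('head',p,q,px2w('scene',ds,*S(396,38)))
```

```text
lidS [[0.5915766359529888, 0.10673673412516937], [0.4669471072005968, 0.08333254191800588], [0.43785329342343793, 0.2554182831643633], [0.5618776637950839, 0.27412542350184554]] [0.5146 0.1799] [0.1268 0.1745 0.1254]
lidT [[0.5971351335469314, 0.10173368051375871], [0.4666940719695585, 0.07685183566958538], [0.44130371681709457, 0.24339355482614117], [0.5683643970408756, 0.2677129811925976]] [0.5184 0.1724] [0.1328 0.1685 0.1294]
tab [0.4499 0.1727 0.112 ] [0.4088 0.1585 0.112 ] [0.4553 0.1593 0.112 ] [0.4135 0.1605 0.112 ]
plateS [ 0.6369 -0.1325  0.008 ] [ 0.499  -0.0881  0.008 ] [ 0.476  -0.1687  0.008 ]
plateT [ 0.6472 -0.1307  0.008 ] [ 0.5041 -0.0922  0.008 ]
lid depth [0.5137 0.184  0.1106] [0.5257 0.1658 0.1092]
shaft z44 S [ 0.5816 -0.0952  0.044 ] [ 0.5408 -0.2152  0.044 ]
head [ 0.5352 -0.1442  0.1135] [ 0.5362 -0.1441  0.1139] [ 0.5314 -0.1373  0.1204]
```

```bash
cat >> h.py <<'E'
np.set_printoptions(precision=4,suppress=True)
def unit(a): a=np.asarray(a,float); return a/np.linalg.norm(a)
YAW=np.radians(10); C=np.array([.516,.176,0.])
X=np.array([np.cos(YAW),np.sin(YAW),0]); Y=np.array([-np.sin(YAW),np.cos(YAW),0]); Z=np.array([0,0,1.])
H=C+.067*X+.106*Z
def tabpos(th): return H+.16*(-np.cos(th)*X+np.sin(th)*Z)
def Rt(z,y): z=unit(z); y=unit(y-np.dot(y,z)*z); return np.c_[np.cross(y,z),y,z]
def Rtilt(a,s=1): return Rt(np.cos(a)*X-np.sin(a)*Z, s*Y)   # a: angle of tool below horizontal
def tcp(g,R): return g+.019*R[:,2]
E
python3 - <<'E'
from h import *
for s in(1,-1):
  for th in(0,.4,.8,1.2,1.5,1.7):
    row=[]
    for a in range(10,171,15):
        R=Rtilt(np.radians(a),s); row.append('.' if robot.ik(tcp(tabpos(th),R),R) is None else 'O')
    print(s,th,''.join(row))
n=np.array([-.356,.105,.928]);hd=np.array([.5357,-.1443,.1137])
for k in range(0,360,30):
    y=np.array([np.cos(np.radians(k)),np.sin(np.radians(k)),0]);R=Rt(-n,y)
    print(k,robot.ik(tcp(hd+.033*n,R),R),robot.ik(tcp(hd+.1*n,R),R) is not None)
R=Rtilt(np.pi/2);print('case',robot.ik(tcp(C+.065*Z,R),R))
# height map
P=np.concatenate([cloud(n,np.load(n+'0.npy'))[np.load(n+'0.npy')>0] for n in('scene','top')])
xs=np.arange(.36,.92,.04);ys=np.arange(.32,-.36,-.04)
print('y:',ys)
for x in xs[::-1]:
    print('%.2f'%x,[int(1000*np.percentile(q[:,2],97)) if len(q:=P[(abs(P[:,0]-x)<.02)&(abs(P[:,1]-y)<.02)&(P[:,2]<.4)])>3 else -1 for y in ys])
E
```

```text
1 0 ..O..OOOOOO
1 0.4 ....OOOOOOO
1 0.8 .O..OOOOOOO
1 1.2 .O..OOOOOOO
1 1.5 .O.OOOOOOOO
1 1.7 OO.OOOOOOOO
-1 0 ..O..OOOOOO
-1 0.4 ....OOOOOOO
-1 0.8 .O..OOOOOOO
-1 1.2 .O..OOOOOOO
-1 1.5 .O.OOOOOOOO
-1 1.7 OO.OOOOOOOO
0 [  8.9012   2.5724 -52.4571  31.7159 -17.5938 143.392 ] True
30 None False
60 [   8.9012    2.5724  -52.4571   31.7159  -17.5938 -156.8599] True
90 [   8.9012    2.5724  -52.4571   31.7159  -17.5938 -128.9158] True
120 [  8.9012   2.5724 -52.4571  31.7159 -17.5938 -99.9227] True
150 [  8.9012   2.5724 -52.4571  31.7159 -17.5938 -68.7997] True
180 [  8.9012   2.5724 -52.4571  31.7159 -17.5938 -36.608 ] True
210 [  8.9012   2.5724 -52.4571  31.7159 -17.5938  -5.6808] True
240 [  8.9012   2.5724 -52.4571  31.7159 -17.5938  23.1401] True
270 [  8.9012   2.5724 -52.4571  31.7159 -17.5938  51.0842] True
300 [  8.9012   2.5724 -52.4571  31.7159 -17.5938  80.0773] True
330 [  8.9012   2.5724 -52.4571  31.7159 -17.5938 111.2003] True
case [  39.4315   19.2355  -28.4426    0.      -42.322  -119.4315]
y: [ 0.32  0.28  0.24  0.2   0.16  0.12  0.08  0.04  0.   -0.04 -0.08 -0.12
 -
[... 424 characters left out ...]
, 10, 10, 10, 33, 37, 37, 169, 177, 179, 177, 179, 180, 178]
0.68 [9, 6, 7, 9, 9, 9, 9, 22, 31, 29, 172, 178, 177, 178, 178, 179, 178]
0.64 [8, 7, 6, 8, 10, 10, 12, 11, 9, 8, 170, 174, 175, 175, 176, 177, 178]
0.60 [8, 8, 111, 116, 118, 119, 12, 11, 9, 8, 56, 76, 76, 26, 100, 157, 165]
0.56 [8, 113, 118, 120, 119, 120, 116, 11, 7, 9, 58, 84, 118, 58, 7, 7, 8]
0.52 [8, 110, 118, 120, 120, 120, 116, 9, 9, 9, 12, 116, 123, 51, 6, 7, 6]
0.48 [8, 12, 116, 119, 119, 118, 114, 7, 8, 8, 7, 10, 15, 5, 4, 5, 6]
0.44 [6, 9, 113, 113, 118, 8, 7, 24, 29, 26, 6, 5, 5, 4, 5, 5, 5]
0.40 [6, 46, 52, 8, 114, 6, 8, 27, 28, 31, 6, 4, 5, 5, 5, 6, 93]
0.36 [51, 54, 53, 53, 7, 8, 7, 7, 26, 5, 5, 5, 5, 9, 6, 7, 91]
```

Run:
```python
from h import *
R=Rtilt(np.radians(88))
q=[robot.ik(tcp(tabpos(0),Rtilt(np.radians(88),s)),Rtilt(np.radians(88),s)) for s in(1,-1)];print(q)
s=1 if abs(q[0][5]+16)<abs(q[1][5]+16) else -1
R=Rtilt(np.radians(88),s);print('s',s)
p=robot.read_position();robot.servo_line(np.array([p[0],p[1],.32]),speed=.2)
robot.goto(tcp(tabpos(0),R)+[0,0,.15],R);print(robot.read_position(),robot.read_qpos(),robot.read_t())
robot.servo_line(tcp(tabpos(0),R)+[0,0,.05],speed=.15)
pp,d=robot.grab_frame('top');p2,d2=robot.grab_frame('scene')
np.save('top1p.npy',pp);np.save('top1.npy',d)
o=np.concatenate([cv2.resize(a[:,:,::-1],None,fx=4,fy=4,interpolation=cv2.INTER_CUBIC)for a in(pp[180:320,180:280],p2[180:320,205:300])],1)
cv2.imwrite('pics/tab1.png',o)
cv2.imwrite('pics/nip1.png',cv2.resize(pp[172:232,255:355][:,:,::-1],None,fx=7,fy=7,interpolation=cv2.INTER_CUBIC))
```

```text
[array([  46.6925,    6.9582,  -39.3598,    1.7827,  -42.0919, -127.9989]), array([ 46.6925,   6.9582, -39.3598,   1.7827, -42.0919,  52.0011])]
s -1
[0.4253 0.1596 0.237 ] [ 46.6433  -2.6335 -26.6886   1.33   -64.3498  52.7366] 3.675
```

View pics/tab1.png

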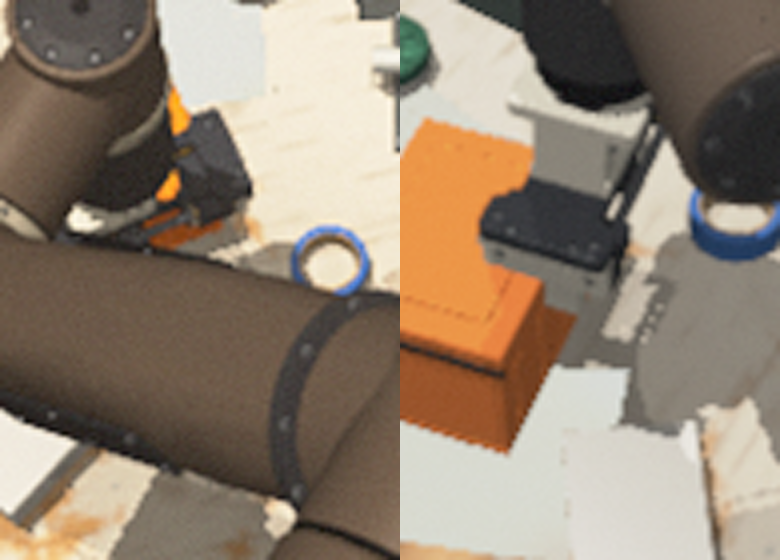

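View pics/nip1.png

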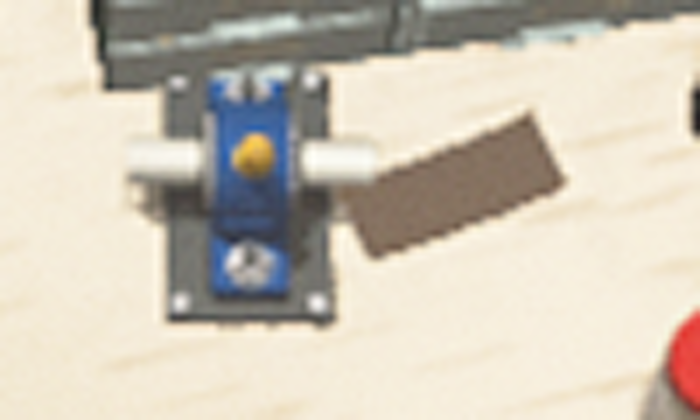

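Gripper is above the tab with its long body along the case's y; the tab is hidden under it. In the top view the whole bearing is now visible: plate corners at crop (165,72), (328,75), (330,320), (167,320), head at (253,152). Gripping the tab now.

Run:
```python
from h import *
R=Rtilt(np.radians(88),-1)
robot.servo_line(tcp(tabpos(0),R),speed=.08)
print(robot.read_force()); robot.move_gripper(0.0)
print('grip',robot.read_grip_width()*88,robot.read_finger_force(),robot.read_force(),robot.read_position(),robot.read_t())
B=lambda X,Y:(255+X/7,172+Y/7)
q=np.array([px2w('top',None,*B(*p),z=.008) for p in[(165,72),(328,75),(330,320),(167,320)]])[:,:2];print(q.tolist(),q.mean(0))
print(np.degrees(np.arctan2(*(q[0]-q[3]+q[1]-q[2])[::-1])),np.degrees(np.arctan2(*(q[0]-q[1]+q[3]-q[2])[::-1]))-90, np.linalg.norm(np.diff(q,axis=0),axis=1))
def ray(n,u,v):
    f,cx,cy,V=K(n);R,t=V[:3,:3],V[:3,3];r=R.T@np.array([(u-cx)/f,(v-cy)/f,1]);return -R.T@t,r/np.linalg.norm(r)
a=ray('scene',175+396/4,155+38/4);b=ray('top',*B(253,152))
k=np.linalg.lstsq(np.c_[a[1],-b[1]],b[0]-a[0],rcond=None)[0];print('head',a[0]+k[0]*a[1],b[0]+k[1]*b[1])
```

```text
[0.1745 0.1653 0.5418]
grip 23.916900926006488 29.954882562160492 [ 2.6775 -5.7533  1.1684] [0.4251 0.1592 0.087 ] 6.3917
[[0.6462146868445778, -0.12969685757808347], [0.6218301173325015, -0.21520072662998696], [0.48164864180653444, -0.1745421816982165], [0.503436535107705, -0.0914373742612116]] [ 0.5633 -0.1527]
-15.583896893716851 -15.314652254808365 [0.0889 0.146  0.0859]
head [ 0.5346 -0.1431  0.1146] [ 0.5368 -0.1429  0.1156]
```

Run:
```python
from h import *
ths=np.linspace(0,1.68,13)[1:]
for th in ths:
    R=Rtilt(np.radians(88+38*th/1.68),-1)
    try: robot.servo_line(tcp(tabpos(th),R),R,speed=.12)
    except robot.Unreachable as e: print('unreach',th,e);break
    print(round(th,2),robot.read_force(),robot.read_grip_width(),round(robot.read_t(),1))
print(robot.read_position(),robot.read_qpos())
p2,d2=robot.grab_frame('scene');cv2.imwrite('pics/lid1.png',cv2.resize(p2[120:320,130:360][:,:,::-1],None,fx=3,fy=3))
```

```text
0.14 [ 3.8834 -3.9759 -2.1123] 0.2721873536754422 6.7
0.28 [ 4.1552 -3.6486 -2.5867] 0.27102337234220086 7.1
0.42 [ 3.5081 -4.3061 -2.7429] 0.2729658480321674 7.4
0.56 [ 2.6964 -3.6048 -2.1774] 0.269357909047475 7.7
0.7 [ 1.543  -5.4355 -1.4709] 0.270593950726746 8.1
0.84 [ 0.0179 -6.0135 -0.7546] 0.2710240638276811 8.4
0.98 [-1.66   -6.7718  1.4403] 0.2701661031218286 8.7
1.12 [-2.6433 -6.4056  4.2543] 0.26820948466260636 9.1
1.26 [-2.9426 -6.9663  6.4189] 0.2712744544710204 9.4
1.4 [-3.0704 -7.2854  9.0659] 0.27204551604379323 9.7
1.54 [-1.4195 -7.7789 11.3239] 0.2672907217432353 10.1
1.68 [ 1.6047 -6.4516 14.1939] 0.26884231554058974 10.4
[0.5887 0.1865 0.2521] [  28.5999   37.5922   27.7472  -11.6876 -114.3092   69.8018]
```

View pics/lid1.png

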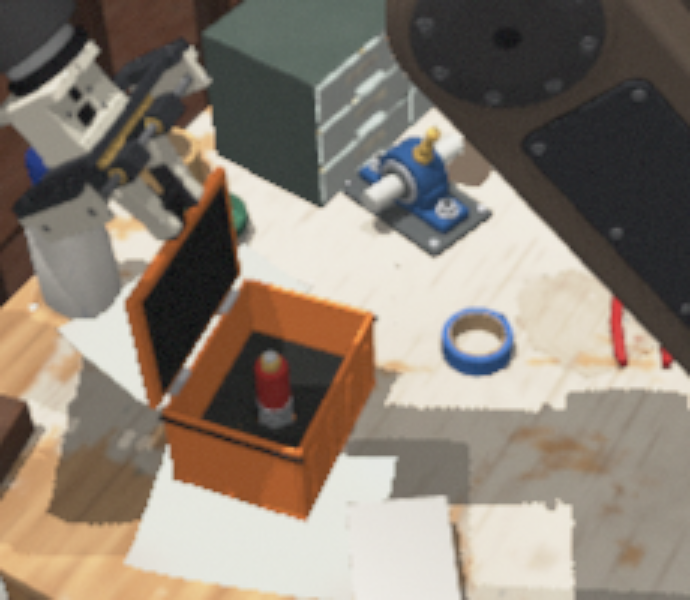

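Lid is past vertical (about 1.68 rad), and the coupler stands in the case (stub at crop (270,357)). Letting go and retracting upward.

Run:
```python
from h import *
R=robot.read_tcp_rot()
robot.move_gripper(.5)
p=robot.read_position();robot.servo_line(p-.06*R[:,2]+[0,0,.02],speed=.15)
print(robot.read_force())
R=Rtilt(np.radians(90),-1)
p=robot.read_position();robot.servo_line(np.array([p[0]-.06,p[1],.42]),R,speed=.2)
robot.goto(np.array([.38,.12,.42]),R)
print(robot.read_qpos(),robot.read_t())
o=[]
for n,(v,u) in dict(scene=(195,165),top=(160,160)).items():
    p,d=robot.grab_frame(n);np.save(n+'2p.npy',p);np.save(n+'2.npy',d)
    o.append(cv2.resize(p[v:v+110,u:u+95][:,:,::-1],None,fx=4,fy=4,interpolation=cv2.INTER_CUBIC))
cv2.imwrite('pics/case2.png',np.concatenate(o,1))
```

```text
[ 0.0097  0.3963 -1.2317]
[ 46.2646 -10.8055  -9.867   -0.0105 -91.0564  53.7193] 13.2833
```

View pics/case2.png

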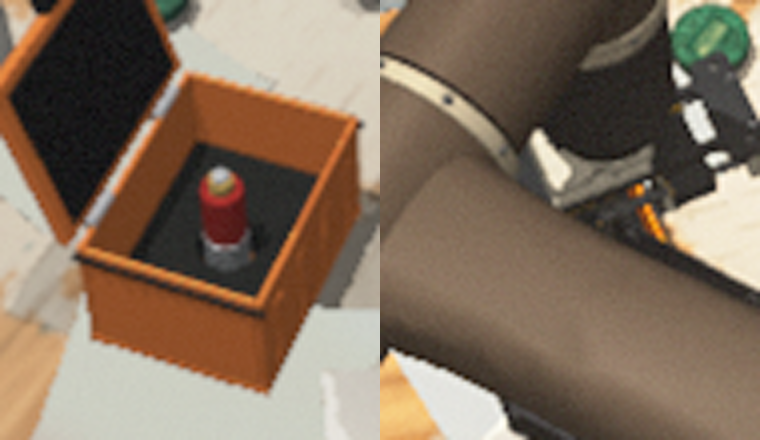

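Lid is fully open and the coupler stands upright, with its stub tip at crop (219,175), i.e. scene pixel (219.7,238.9). The arm blocks the top view.

Run:
```python
from h import *
S=lambda X,Y:(165+X/4,195+Y/4)
print('stub',px2w('scene',None,*S(219,176),z=.107))
print('barrel z.093', px2w('scene',None,*S(222,190),z=.093))
q=np.array([px2w('scene',None,*S(*p),z=.1) for p in[(190,75),(358,122),(266,303),(80,252)]]);print(q,q.mean(0))
d=np.load('scene2.npy');P=cloud('scene',d);im=cv2.cvtColor(np.load('scene2p.npy'),cv2.COLOR_RGB2HSV)
m=((im[...,0]<4)|(im[...,0]>174))&(im[...,1]>150);m[:, :212]=0;m[:,232:]=0;m[:232]=0;m[260:]=0
v,u=np.nonzero(m);q=P[m];print(m.sum(),u.mean(),v.mean(),q.mean(0),q.min(0),q.max(0))
print('model',px2w('scene',None,u.mean(),v.mean(),z=.070))
```

```text
stub [0.5181 0.1791 0.107 ]
barrel z.093 [0.517  0.1788 0.093 ]
[[0.5901 0.1082 0.1   ]
 [0.4664 0.0873 0.1   ]
 [0.4389 0.2458 0.1   ]
 [0.5638 0.2718 0.1   ]] [0.5148 0.1783 0.1   ]
128 220.5234375 248.0546875 [0.5108 0.1891 0.0847] [-0.0087  0.1241  0.0315] [0.5428 0.8523 1.1114]
model [0.5181 0.1796 0.07  ]
```

Run:
```python
from h import *
R=Rtilt(np.pi/2,-1); g=np.array([.517,.1775,.065])
robot.move_gripper(.65)
robot.servo_line(tcp(g,R)+[0,0,.2],R,speed=.2)
robot.servo_line(tcp(g,R),R,speed=.12);print(robot.read_force())
robot.move_gripper(0.);print('w',robot.read_grip_width()*88,robot.read_finger_force(),robot.read_force())
robot.servo_line(tcp(g,R)+[0,0,.2],speed=.12);print('w',robot.read_grip_width()*88,robot.read_force(),robot.read_ft_torque(),robot.read_t())
print(robot.read_qpos())
o=[]
for n in('scene','top'):
    p,d=robot.grab_frame(n);np.save(n+'3p.npy',p);np.save(n+'3.npy',d)
    u,v=proj(n,g+[0,0,.2]).astype(int);print(n,u,v)
    o.append(cv2.resize(p[v-40:v+40,u-35:u+35][:,:,::-1],None,fx=5,fy=5,interpolation=cv2.INTER_CUBIC))
cv2.imwrite('pics/lift3.png',np.concatenate(o,1))
```

```text
[ 0.426   0.2253 -0.5047]
w 29.699161915890066 38.627099501900375 [-0.3503  0.0039  1.1427]
w 29.55997259497553 [ 0.7735 -0.0798 -3.671 ] [-0.0617  0.1012 -0.012 ] 19.3833
[ 39.4885   7.7734 -13.9485  -0.0137 -68.3562  60.5106]
scene 216 196
top 198 201
```

View pics/lift3.png

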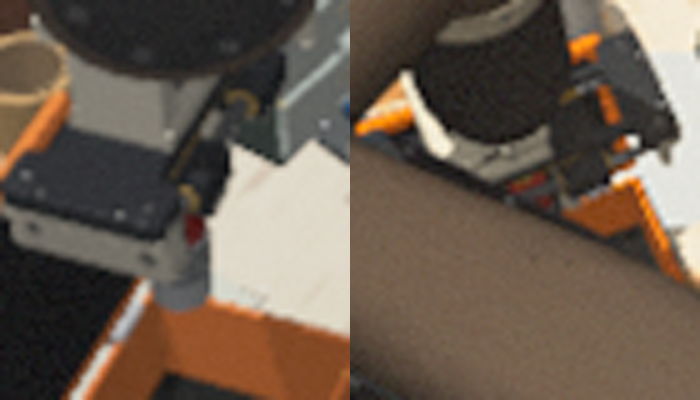

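The coupler is held (30 mm width); sleeve in the scene crop spans columns 155–210, lower rim near (183,308).

Run:
```python
from h import *
g=np.array([.517,.1775,.265])
f=lambda X,Y:(216-35+X/5,196-40+Y/5)
print('expected mouth',proj('scene',g-[0,0,.06]),'mid sleeve',proj('scene',g-[0,0,.04]),'seen',f(182.5,297),f(182.5,270))
print('10mm X shift ->',proj('scene',g-[0,0,.04]+.01*X)-proj('scene',g-[0,0,.04]))
n=np.array([-.9636*np.sin(.38),.267*np.sin(.38),np.cos(.38)]);hd=np.array([.536,-.1435,.1145])
print(n)
for k in range(0,360,30):
    y=np.array([np.cos(np.radians(k)),np.sin(np.radians(k)),0]);R=Rt(-n,y);print(k,robot.ik(tcp(hd+.035*n,R),R))
```

```text
expected mouth [217.9126 213.3171] mid sleeve [217.3656 207.7783] seen (217.5, 215.4) (217.5, 210.0)
10mm X shift -> [-3.6979 -0.9951]
[-0.3574  0.099   0.9287]
0 [  9.2609   2.2979 -51.7299  29.6375 -18.2993 145.0613]
30 None
60 [   9.2609    2.2979  -51.7299   29.6375  -18.2993 -155.069 ]
90 [   9.2609    2.2979  -51.7299   29.6375  -18.2993 -127.1215]
120 [  9.2609   2.2979 -51.7299  29.6375 -18.2993 -98.1836]
150 [  9.2609   2.2979 -51.7299  29.6375 -18.2993 -67.127 ]
180 [  9.2609   2.2979 -51.7299  29.6375 -18.2993 -34.9387]
210 [  9.2609   2.2979 -51.7299  29.6375 -18.2993  -3.9485]
240 [  9.2609   2.2979 -51.7299  29.6375 -18.2993  24.931 ]
270 [  9.2609   2.2979 -51.7299  29.6375 -18.2993  52.8785]
300 [  9.2609   2.2979 -51.7299  29.6375 -18.2993  81.8164]
330 [  9.2609   2.2979 -51.7299  29.6375 -18.2993 112.873 ]
```

```bash
cat >> h.py <<'E'
NZ=np.array([-.9636*np.sin(.38),.267*np.sin(.38),np.cos(.38)]);HD=np.array([.536,-.1435,.1145])
RN=Rt(-NZ,-np.array([.267,.9636,0]))
BX=RN[:,0]; BY=RN[:,1]
def ntcp(s,dx=0,dy=0): return tcp(HD+NZ*(.06-s)+dx*BX+dy*BY,RN)
E
python3 - <<'E'
from h import *
robot.goto(ntcp(-.08),RN);print(robot.read_qpos(),robot.read_t())
robot.servo_line(ntcp(-.02),RN,speed=.12);print(robot.read_force(),robot.read_position()-ntcp(-.02),robot.read_grip_width()*88)
o=[]
for n in('scene','top'):
    p,d=robot.grab_frame(n);np.save(n+'4p.npy',p)
    u,v=proj(n,HD).astype(int);print(n,u,v,proj(n,HD),proj(n,HD+.02*NZ))
    o.append(cv2.resize(p[v-40:v+40,u-35:u+35][:,:,::-1],None,fx=5,fy=5,interpolation=cv2.INTER_CUBIC))
cv2.imwrite('pics/nip4.png',np.concatenate(o,1))
E
```

```text
[ 14.8915  -8.8747 -43.4493  17.8378 -37.7222  47.209 ] 20.6667
[-0.0874 -0.0021 -3.0002] [0.0005 0.0004 0.0002] 29.39595067331541
scene 273 164 [273.6592 164.3034] [275.4835 160.8042]
top 291 194 [291.3518 194.014 ] [291.6256 193.5462]
```

View pics/nip4.png

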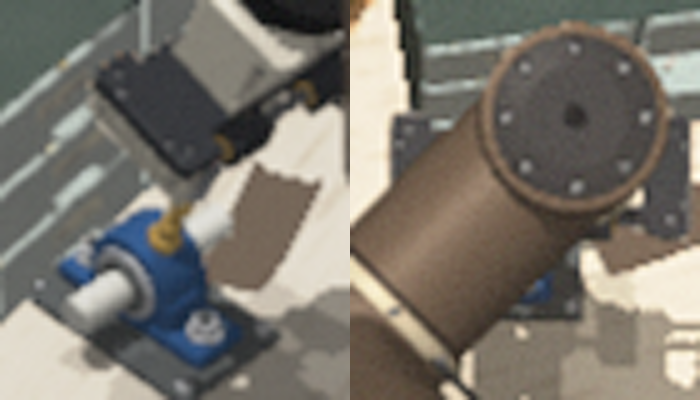

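Coupler mouth hangs just above the ball head (crop: mouth about (187,187), ball (181,206)), consistent with the projected axis. Advancing with force feedback.

```bash
cat > push.py <<'E'
from h import *
import sys
s0,s1,step=map(float,sys.argv[1:4]); dx,dy=map(float,sys.argv[4:6]); lim=float(sys.argv[6]); sp=.02
F0=np.array([-.09,0,-3.0])
for s in np.arange(s0,s1+1e-9,step):
    robot.servo_line(ntcp(s,dx,dy),RN,speed=sp); robot.dwell(.1)
    F=np.array(robot.read_force())-F0; fa,fx,fy=F@NZ,F@BX,F@BY
    a=(np.array(robot.read_position())-ntcp(s,dx,dy))
    print('s %.4f ax %.2f x %.2f y %.2f err_ax %.4f w %.1f t %.1f off %.4f %.4f'%(s,fa,fx,fy,a@NZ,robot.read_grip_width()*88,robot.read_t(),dx,dy))
    if fa>lim: break
    dx+=np.clip(.0003*fx,-.001,.001) if abs(fx)>1 else 0
    dy+=np.clip(.0003*fy,-.001,.001) if abs(fy)>1 else 0
E
python3 push.py -0.012 0.016 0.002 0 0 9
```

```text
s -0.0120 ax 0.05 x 0.14 y 0.07 err_ax 0.0000 w 29.6 t 22.1 off 0.0000 0.0000
s -0.0100 ax 0.33 x 0.37 y 0.06 err_ax -0.0000 w 29.7 t 22.4 off 0.0000 0.0000
s -0.0080 ax 0.39 x 0.18 y -0.58 err_ax -0.0000 w 29.5 t 22.8 off 0.0000 0.0000
s -0.0060 ax 0.16 x -0.09 y -0.38 err_ax -0.0000 w 29.7 t 23.1 off 0.0000 0.0000
s -0.0040 ax -0.11 x -0.23 y -0.68 err_ax -0.0000 w 29.7 t 23.5 off 0.0000 0.0000
s -0.0020 ax -1.08 x -0.19 y -0.51 err_ax -0.0000 w 29.8 t 23.8 off 0.0000 0.0000
s 0.0000 ax -0.59 x -0.61 y -0.45 err_ax -0.0000 w 29.7 t 24.2 off 0.0000 0.0000
s 0.0020 ax 0.62 x -3.09 y 0.57 err_ax -0.0003 w 29.8 t 24.5 off 0.0000 0.0000
s 0.0040 ax 0.10 x -3.57 y 0.24 err_ax -0.0002 w 29.6 t 24.9 off -0.0009 0.0000
s 0.0060 ax 1.60 x -2.52 y 2.68 err_ax 0.0000 w 29.8 t 25.2 off -0.0019 0.0000
s 0.0080 ax 1.95 x -2.43 y 2.15 err_ax 0.0002 w 29.7 t 25.6 off -0.0027 0.0008
s 0.0100 ax 0.52 x -0.73 y -0.13 err_ax 0.0001 w 29.8 t 26.0 off -0.0034 0.0014
s 0.0120 ax -2.06 x 0.39 y 0.07 err_ax -0.0001 w 29.7 t 26.3 off -0.0034 0.0014
s 0.0140 ax -2.62 x 0.80 y -0.41 err_ax -0.0002 w 29.6 t 26.7 off -0.0034 0.0014
s 0.0160 ax -5.00 x -0.37 y -0.91 err_ax -0.0002 w 30.0 t 27.0 off -0.0034 0.0014
```

Lateral forces settled, and the negative axial force means it has snapped and draws itself on. Continuing onto the spring.

```bash
python3 push.py 0.0175 0.034 0.0015 -0.0034 0.0014 6.5
```

```text
s 0.0175 ax -6.16 x 1.20 y -0.63 err_ax -0.0001 w 29.7 t 27.4 off -0.0034 0.0014
s 0.0190 ax -3.97 x 0.44 y -1.28 err_ax -0.0000 w 29.6 t 27.7 off -0.0030 0.0014
s 0.0205 ax -0.65 x 0.04 y -0.81 err_ax 0.0002 w 29.5 t 28.1 off -0.0030 0.0010
s 0.0220 ax 1.00 x 0.00 y -0.41 err_ax 0.0001 w 29.5 t 28.4 off -0.0030 0.0010
s 0.0235 ax 2.51 x 0.37 y 0.48 err_ax 0.0000 w 30.0 t 28.8 off -0.0030 0.0010
s 0.0250 ax 3.42 x -0.29 y -1.04 err_ax 0.0001 w 29.9 t 29.1 off -0.0030 0.0010
s 0.0265 ax 4.79 x -0.36 y -1.30 err_ax 0.0000 w 29.6 t 29.5 off -0.0030 0.0007
s 0.0280 ax 6.62 x -1.00 y -0.72 err_ax -0.0000 w 29.9 t 29.8 off -0.0030 0.0003
```

Run:
```python
from h import *
robot.dwell(.5);print((np.array(robot.read_force())-[-.09,0,-3])@NZ,robot.read_finger_force())
p,d=robot.grab_frame('scene');cv2.imwrite('pics/end.png',cv2.resize(p[100:320,120:380][:,:,::-1],None,fx=2.7,fy=2.7,interpolation=cv2.INTER_CUBIC))
```

```text
6.044703389051405 38.694907622993924
```

View pics/end.png

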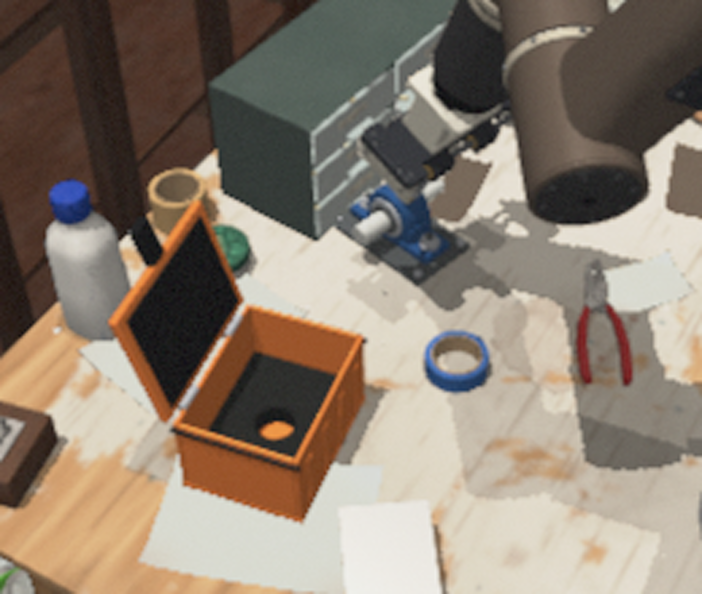

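The lid is open at (180,310), the pocket is empty at (277,428), and the coupler sits on the nipple at (410,185). The bottle and box are in place. Handing in.

```bash
python3 -c "
from rig import robot
print(robot.job_done())"
```

```text
the job is handed in; nothing more can be done
None
```

I handed the job in with the lid open on its stop and the coupler snapped onto the nipple, still gripped and pushed about 6 N against its spring (by force, roughly 7 mm of the 9 mm seal travel); the bottle and white box had not visibly moved, the jar was out of the last picture, and no verdict came back.

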